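Swap specimen trays at the microscope bench: green away, orange out

ROBOT

A 6-joint arm with a two-finger parallel gripper is mounted at the origin on the work surface. World frame = base frame: x ahead of the robot, y to its left, z up, the work surface at z = 0. Lengths are in mm, angles in rad, forces in N, time in s.
With the tool pointing down it reaches from about 400 to 925 mm from the base axis. Payload 12.5 kg.
Tool frame: the origin (TCP) lies at the very end of the fingers, on their centre line; the grasp point (between the pads) lies 19 mm behind it (env.grip_point_offset is the distance from the TCP to the grasp point, in mm); z points along the fingers, y is the direction in which the jaws open and shut (so a half turn about z gives the same grasp; the last joint's range is limited). The gripper opens to 95 mm and grips with 3 to 60 N. Pads are 20 mm wide; open, the fingers measure 119 mm over their backs; the gripper's body (75 mm by 180 mm) begins 59 mm behind the grasp point.
Start: joints at [-1.338, 0.491, 1.559, -0, 1.092, -0.106], TCP at [207.746, -589.482, 214.661] pointing down, gripper open.
Joint ranges: [-3.1, 3.1], [-0.84, 2.19], [0.05, 2.79], [-1.13, 4.28], [0.06, 2.93], [-2.69, 2.69]. Speed limits (rad/s): [2.22, 2.22, 2.79, 3.14, 3.14, 3.14].

INTERFACE

Orientations are given as [roll, pitch, yaw] about the fixed x, y, z axes, in that order (R = Rz(yaw) Ry(pitch) Rx(roll)).
In Python, from cell import env gives the robot as it stands.
- The arm moves only by the tool drive_tool, never from a script. Its argument "commands" is a list of rows, each an object of numbers: "dx", "dy", "dz": the shift along the world's x, y, z in mm; "yaw": the turn about the world's z in degrees. In form: [{"dx": .., "dy": .., "dz": .., "yaw": ..}, ...]. A call has 1 to 5 rows; each row shifts and turns the commanded pose from where the row before left it; what a row does not reach is not made up. A row lasts 1/12 s, in which the tool goes at most 41.7 mm and 7.16 degrees, less where a joint would pass 70% of its speed; a pose out of reach is approached as far as the arm can. A call with a gripper value outside its range is refused whole. "grip" is the opening, from 0 (shut) to 1 (fully open), set as the call begins (left out, the last holds). The fingers move at their own pace and stop on an object; the grip force is fixed at half the most. Time passes only in rows, so rows that do not move let the fingers close. It gives the time, the measured TCP pose, the force and the opening at its end, in the units of the state.
- env.state(): the state, without advancing time (a new reading comes with each control period).
- env.read_camera(name): name is "scene" or "top" or "wrist"; returns the picture (384x512x3 uint8, red, green, blue); there is no depth.
- env.calibration(name): a dict with "intrinsics" (3x3 intrinsics, pixels), "dist_coeffs" ([k1, k2, p1, p2, k3] as OpenCV has them; the pictures are not rectified), "rvec" (rotation vector, rad) and "tvec" (3), from world to camera coordinates, as OpenCV has them. Camera axes: x right, y down, z forward; pixel columns grow to the right and rows downward; lengths in mm; the calibration is good to about 2 mm. A picture is of the moment at which its call begins: read the wrist's pose just before it. calibration takes no time and is no camera call; for the wrist camera it gives the pose at the moment of the call.
- env.job_done(): hands the job in, once; it reports no verdict.
Trained networks look in the newest picture that a camera, given by its name, has taken for a name from the list of things; names that differ only in an ending like _2 or _b are one class to them, and where a whole thing is asked for, a point or a joint stands for the part that bears it (a point fixed in the world has none). Each returns a list of dicts, best first, with "conf" (0 to 1); they miss things now and then, are a little off and sometimes report something else, mostly with a low value. They report only what shows in the picture. A call takes as long as a camera call.
- env.trace(query, camera): "pixels" (384x512 bool, what is visible of it) and "pixel" ([column, row] in pixels, amid what is visible of it).
- env.place_of(query, camera): "pixel" ([column, row] in pixels: a listed point, or the origin of a listed thing).
The state is a dict: "t": time; "joints": joint angles; "qvel": joint speeds; "tau": joint torques, N m; "eef_pos": TCP position; "tcp_rot": TCP orientation; "ft_force": force on the tool from outside, world axes, zero at the start; "moment": the same for the moment, N m; "opening": opening from 0.0 (shut) to 1.0 (fully open).
Only numpy, scipy, OpenCV 4.12 (cv2) and the standard library are available. Lean on these libraries where they do the work, as an engineer would, in place of code of your own. Each camera call takes 0.05 s, during which the arm holds its last target.

TASK

Only one batch of specimens may be out at a time: push the green tray, which was left out, fully home, then hook a fingertip behind the front lip of the orange tray and draw it out to its stop. Do not pinch the orange lip between the fingers, and keep the loose pucks standing in their compartments in the orange tray. Leave the blue tray shut, pick nothing up and leave everything else on the bench and on the units where it is.

Things in the scene. Friction and masses are not known exactly. Their poses are not given: they have to be found in the camera images.
- green_unit: low white one-drawer specimen unit fixed to the bench, 260 mm deep (x), 142 mm wide (y), roof at 58 mm, with a card (green) laid on the front of its roof. Origin: centre of its underside, on the bench. Its front faces its own -x, towards the robot; it stands at some yaw. The three units stand side by side in any order
- green_tray (a joint): how far the green tray is drawn out of its unit along the unit's -x: 0 = fully home, 0.12 m = at its stop. It starts partly out (0.06 to 0.10). It stays where it is left; rail drag is about 2.5 N plus 8 N per m/s; the tray weighs 0.5 to 0.9 kg with its load
- orange_unit: low white one-drawer specimen unit fixed to the bench, 260 mm deep (x), 142 mm wide (y), roof at 58 mm, with a card (orange) laid on the front of its roof. Origin: centre of its underside, on the bench. Its front faces its own -x, towards the robot; it stands at some yaw. The three units stand side by side in any order
- orange_tray (a joint): how far the orange tray is drawn out of its unit along the unit's -x: 0 = fully home, 0.12 m = at its stop. It starts fully home. It stays where it is left; rail drag is about 2.5 N plus 8 N per m/s; the tray weighs 0.5 to 0.9 kg with its load
- blue_unit: low white one-drawer specimen unit fixed to the bench, 260 mm deep (x), 142 mm wide (y), roof at 58 mm, with a card (blue) laid on the front of its roof. Origin: centre of its underside, on the bench. Its front faces its own -x, towards the robot; it stands at some yaw. The three units stand side by side in any order
- blue_tray (a joint): how far the blue tray is drawn out of its unit along the unit's -x: 0 = fully home, 0.12 m = at its stop. It starts fully home. It stays where it is left; rail drag is about 2.5 N plus 8 N per m/s; the tray weighs 0.5 to 0.9 kg with its load
- orange_lip: turned-up front lip of the orange tray: an orange plate 4 mm thick (x), 126 mm wide (y), with a 7 mm round bead along its top, which is 43 mm above the bench. Origin: middle of its foot, 12 mm above the bench; axes as the unit's (+x points into the unit). With the tray home it stands 48 mm ahead of the unit's front face. The green and blue trays have the same lip in their colour
- orange_well (a point): middle of the floor of the empty finger well just behind the orange lip, 15 mm above the bench, 26.5 mm behind the lip's origin; rides with the tray. The well is open from above, clear for 24 mm either way along x and 60 mm either way along y; lip in front, 37 mm high side walls, a 33 mm high cross wall at the back (heights above the bench)
- green_card: label plate on the outside of the green tray's front lip, green with white paper, 110 mm wide (y), 20 mm tall. Origin: its middle, 25.5 mm above the bench; its flat outer face is 2 mm ahead (-x) of the origin. Axes as the unit's; the place to push
- orange_card: label plate on the outside of the orange tray's front lip, orange with white paper, 110 mm wide (y), 20 mm tall. Origin: its middle, 25.5 mm above the bench; its flat outer face is 2 mm ahead (-x) of the origin. Axes as the unit's
- mount_left: loose black resin puck with a polished metal face, 30 mm wide, 20 mm tall, standing in the front row of the orange tray, in the compartment on its +y side (45 x 58 mm, walls 18 mm high, floor 15 mm above the bench); hidden under the roof while the tray is home. Origin: middle of its underside
- mount_right: loose black resin puck with a polished metal face, 30 mm wide, 20 mm tall, standing in the front row of the orange tray, in the compartment on its -y side (45 x 58 mm, walls 18 mm high, floor 15 mm above the bench); hidden under the roof while the tray is home. Origin: middle of its underside
- oil_bottle: small amber dropper bottle with black cap, 28 mm wide, 62 mm tall, standing on the roof of the green unit; loose. Origin: middle of its underside
- spare_mount: red resin puck, 30 mm wide, 20 mm tall, standing on the roof of the orange unit; loose. Origin: middle of its underside
- paste_jar: white jar with yellow lid, 48 mm wide, 42 mm tall, standing on the roof of the blue unit; loose. Origin: middle of its underside
- wash_bottle: white wash bottle with red cap and spout, 68 mm wide, 185 mm tall, standing on the bench; loose. Origin: middle of its underside
- objective_can: clear canister with black lid, 45 mm wide, 72 mm tall, standing on the bench; loose. Origin: middle of its underside
- slide_box: blue plastic slide box, 100 x 86 x 34 mm, lying on the bench; loose. Origin: middle of its underside
- screwdriver: screwdriver lying on the bench; loose. Origin: near the middle of its length

How it is judged:
By the outcome, as a careful person would: the job done as asked, in the order asked, and still so for the second after the job is handed in, with the robot touching nothing.
It also fails if it takes over 43 s, if anything falls off the work surface, if the arm or the gripper's body presses on something with over 40 N, if the wrist force passes 120 N, or if a joint passes its speed limit or range.

## Working session

There is one attempt and no reset: what is moved stays moved. The work goes in short steps, Python scripts to look and compute and a tool call to move; the robot and the scene stay as the last step left them, time stands still between calls to the robot, and variables do not carry over. Pictures are saved under pics/ and viewed, and the job is handed in when it is done.

Besides the shell and the picture viewer there is one more tool, called as a command line: name --argument value ..., lists and objects as JSON in quotes. drive_tool: Moves the arm, as the interface text tells. Its arguments: {"type":"object","properties":{"commands":{"type":"array"},"grip":{"type":"number"}},"required":["commands"]}

```bash
mkdir -p pics; ls
python3 - <<'E'
from cell import env
import cv2,numpy as np
for c in ["scene","top"]:
    im=env.read_camera(c); cv2.imwrite(f"pics/{c}0.png",cv2.cvtColor(im,cv2.COLOR_RGB2BGR))
    k=env.calibration(c); print(c,k)
    for q in ["green_card","orange_card","blue_tray","green_unit","orange_unit","blue_unit","orange_lip","orange_well"]:
        print(q,[(np.round(r["pixel"],1).tolist(),round(r["conf"],2)) for r in env.place_of(q,c)][:2])
print(env.state())
E
```

```text
pics
scene {'intrinsics': array([[383.25342628,   0.        , 252.16203015],
       [  0.        , 383.25342628, 190.43945729],
       [  0.        ,   0.        ,   1.        ]]), 'dist_coeffs': array([-0.06884269,  0.        ,  0.        ,  0.        ,  0.        ]), 'rvec': array([ 1.57602156,  1.8504836 , -0.88413442]), 'tvec': array([  78.34233593, -315.16028813, 1544.77241551])}
green_card []
orange_card [([419.2, 229.6], 0.21)]Traceback (most recent call last):
  File "<stdin>", line 7, in <module>
ValueError: it knows: blue_unit, green_card, green_unit, mount_left, mount_right, objective_can, oil_bottle, orange_card, orange_lip, orange_unit, orange_well, paste_jar, screwdriver, slide_box, spare_mount, wash
```

Run:
```python
from cell import env
import cv2,numpy as np
for c in ["top"]:
    im=env.read_camera(c); cv2.imwrite(f"pics/{c}0.png",cv2.cvtColor(im,cv2.COLOR_RGB2BGR))
    k=env.calibration(c); print(c,k)
    for q in ["green_card","orange_card","green_unit","orange_unit","blue_unit","orange_lip","orange_well"]:
        print(q,[(np.round(r["pixel"],1).tolist(),round(r["conf"],2)) for r in env.place_of(q,c)][:2])
print(env.state())
```

```text
top {'intrinsics': array([[354.39582314,   0.        , 254.9150128 ],
       [  0.        , 354.39582314, 191.52388707],
       [  0.        ,   0.        ,   1.        ]]), 'dist_coeffs': array([-0.09267818,  0.        ,  0.        ,  0.        ,  0.        ]), 'rvec': array([ 2.11921   , -2.10256757,  0.21033478]), 'tvec': array([ 13.32034891, 559.19961046, 990.74211865])}
green_card [([329.5, 140.4], 0.58), ([259.2, 210.7], 0.57)]
orange_card [([186.6, 193.4], 0.6)]
green_unit [([262.7, 128.9], 0.55)]
orange_unit [([189.7, 136.9], 0.85)]
blue_unit [([332.3, 144.6], 0.9), ([407.4, 189.1], 0.47)]
orange_lip [([187.2, 188.4], 0.58)]
orange_well [([189.1, 184.9], 0.66)]
{'t': 0.55, 'joints': array([-1.33760050e+00,  4.90880033e-01,  1.55894566e+00,  1.98553064e-05,
        1.09167085e+00, -1.05575899e-01]), 'qvel': array([ 9.95098616e-05, -2.22829306e-04, -2.84233940e-03, -8.96164199e-04,
       -1.40139488e-03,  5.29167190e-04]), 'tau': array([ 9.37262994e-04, -6.12132883e+01, -2.58326787e+01,  6.93402789e-02,
        4.46196436e-02, -1.10525434e-05]), 'eef_pos': array([ 207.74637592, -589.46578856,  214.65760709]), 'tcp_rot': array([ 3.14149522e+00, -7.39416896e-06,  3.38762573e-01]), 'ft_force': array([-0.42445542,  0.56964746,  0.80176461]), 'moment': array([-0.04164364, -0.02317198, -0.00356025]), 'opening': 0.9981359807527926}
```

View pics/scene0.png

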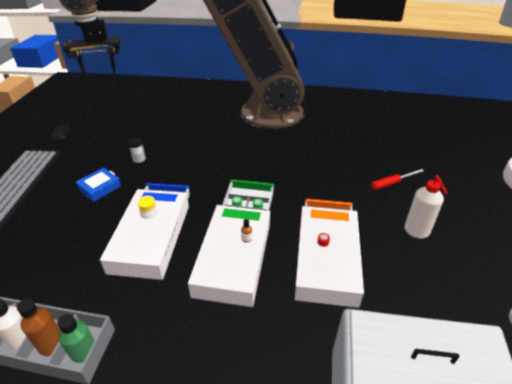

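View pics/top0.png

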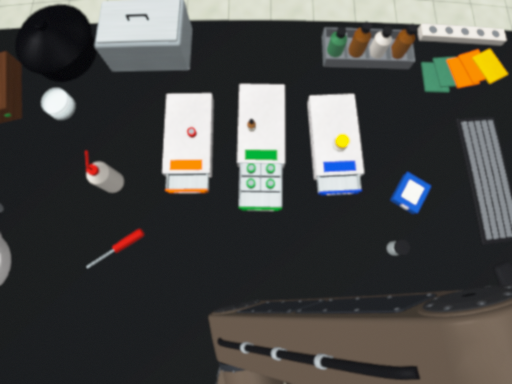

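```bash
cat > h.py <<'E'
from cell import env
import cv2,numpy as np
def ray(c,px,z,k=None):
    k=k or env.calibration(c)
    R=cv2.Rodrigues(np.array(k["rvec"]))[0];t=np.array(k["tvec"])
    p=cv2.undistortPoints(np.array(px,float).reshape(-1,1,2),k["intrinsics"],k["dist_coeffs"]).reshape(-1,2)
    d=np.c_[p,np.ones(len(p))]@R; o=-R.T@t
    s=(z-o[2])/d[:,2]
    return o+d*s[:,None]
def proj(c,P,k=None):
    k=k or env.calibration(c)
    return cv2.projectPoints(np.array(P,float).reshape(-1,3),k["rvec"],k["tvec"],k["intrinsics"],k["dist_coeffs"])[0].reshape(-1,2)
E
python3 - <<'E'
from h import *
im=cv2.imread("pics/top0.png")
cr=im[75:220,150:375]; cv2.imwrite("pics/crop.png",cv2.resize(cr,None,fx=3.5,fy=3.5,interpolation=cv2.INTER_CUBIC))
hsv=cv2.cvtColor(im,cv2.COLOR_BGR2HSV)
for n,(lo,hi),(u0,u1) in [("o",(5,18),(150,220)),("g",(50,75),(228,295)),("b",(108,125),(300,370))]:
    m=((hsv[...,0]>=lo)&(hsv[...,0]<=hi)&(hsv[...,1]>150)&(hsv[...,2]>60)).astype(np.uint8); m[:, :u0]=0;m[:,u1:]=0;m[:80]=0;m[225:]=0
    N,l,s,ce=cv2.connectedComponentsWithStats(m)
    for i in range(1,N):
        if s[i,4]>20:
            r=cv2.minAreaRect(np.argwhere(l==i)[:,::-1].astype(np.float32)); b=cv2.boxPoints(r)
            print(n,s[i].tolist(),np.round(ce[i],1),np.round(b,1).tolist())
            for z in(43,58): print(z,np.round(ray("top",b,z),0).tolist(), np.round(ray("top",ce[i],z),1))
w=((hsv[...,1]<60)&(hsv[...,2]>170)).astype(np.uint8); w[:80]=0;w[225:]=0;w[:,:155]=0;w[:,370:]=0
N,l,s,ce=cv2.connectedComponentsWithStats(w)
for i in range(1,N):
    if s[i,4]>800:
        r=cv2.minAreaRect(np.argwhere(l==i)[:,::-1].astype(np.float32)); b=cv2.boxPoints(r)
        print(s[i],np.round(b,1).tolist(),np.round(ray("top",b,58),0).tolist())
E
```

```text
o [170, 160, 32, 9, 271] [185.9 164.1] [[170.0, 160.0], [201.0, 160.0], [201.0, 168.0], [170.0, 168.0]]
43 [[659.0, 280.0, 43.0], [660.0, 184.0, 43.0], [634.0, 183.0, 43.0], [634.0, 279.0, 43.0]] [[646.4 230.2  43. ]]
58 [[655.0, 276.0, 58.0], [655.0, 182.0, 58.0], [630.0, 181.0, 58.0], [630.0, 275.0, 58.0]] [[642.1 227.   58. ]]
o [164, 189, 45, 5, 146] [186.3 190.6] [[164.0, 193.0], [164.0, 189.0], [208.0, 189.0], [208.0, 193.0]]
43 [[556.0, 292.0, 43.0], [568.0, 293.0, 43.0], [569.0, 159.0, 43.0], [557.0, 159.0, 43.0]] [[563.4 224.9  43. ]]
58 [[552.0, 288.0, 58.0], [565.0, 289.0, 58.0], [566.0, 157.0, 58.0], [553.0, 157.0, 58.0]] [[560.3 221.8  58. ]]
g [246, 151, 30, 8, 240] [260.5 154.5] [[246.0, 151.0], [275.0, 151.0], [275.0, 158.0], [246.0, 158.0]]
43 [[689.0, 46.0, 43.0], [690.0, -43.0, 43.0], [667.0, -43.0, 43.0], [667.0, 46.0, 43.0]] [[678.2   1.7  43. ]]
58 [[684.0, 46.0, 58.0], [685.0, -42.0, 58.0], [663.0, -42.0, 58.0], [662.0, 46.0, 58.0]] [[673.5   1.8  58. ]]
g [238, 207, 44, 5, 106] [258.  208.4] [[237.89999389648438, 209.89999389648438], [238.0, 206.5], [281.0, 20
[... 1139 characters left out ...]
.8   58. ]]
[ 237   84   48  123 4642] [[237.0, 84.0], [284.0, 84.0], [284.0, 206.0], [237.0, 206.0]] [[908.0, 78.0, 58.0], [909.0, -72.0, 58.0], [516.0, -68.0, 58.0], [515.0, 70.0, 58.0]]
[ 162   93   50   96 3794] [[161.5, 187.8000030517578], [164.10000610351562, 91.80000305175781], [211.6999969482422, 93.0999984741211], [209.10000610351562, 189.10000610351562]] [[568.0, 297.0, 58.0], [882.0, 310.0, 58.0], [877.0, 157.0, 58.0], [565.0, 154.0, 58.0]]
[ 308   94   56   97 3912] [[306.5, 96.0], [355.6000061035156, 91.30000305175781], [364.79998779296875, 187.5], [315.6000061035156, 192.1999969482422]] [[868.0, -143.0, 58.0], [888.0, -300.0, 58.0], [574.0, -310.0, 58.0], [558.0, -162.0, 58.0]]
```

View pics/crop.png

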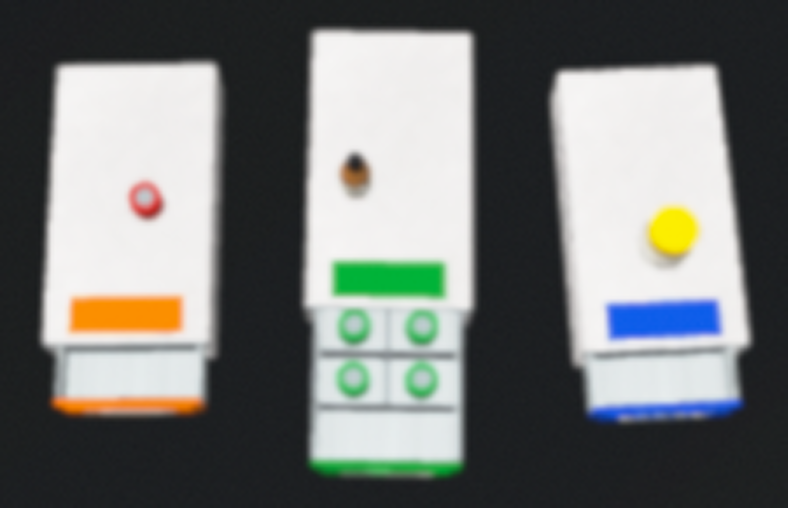

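Run:
```python
from h import *
def c2p(a): return (np.array(a,float)+.5)/3.5-.5+np.array([150,75])
D={"o":([(57,65),(218,63),(43,346),(210,347)],[(53,402),(204,402)]),"g":([(312,31),(472,33),(305,308),(472,308)],[(311,463),(462,463)]),"b":([(557,72),(717,66),(577,356),(749,344)],[(590,408),(741,402)])}
k=env.calibration("top");R=cv2.Rodrigues(k["rvec"])[0];print("cam",-R.T@k["tvec"])
for n,(r,l) in D.items():
    P=ray("top",c2p(r),58)[:,:2];L=ray("top",c2p(l),43)[:,:2]
    print(n,np.round(P,0).tolist(),"lip",np.round(L,1).tolist())
    A=lambda v:np.degrees(np.arctan2(v[1],v[0]))
    print("yaw sides",A(P[0]-P[2]),A(P[1]-P[3]),"back",A(P[0]-P[1])-90,"front",A(P[2]-P[3])-90,"lip",A(L[0]-L[1])-90, "depth",np.linalg.norm(P[0]-P[2]),np.linalg.norm(P[1]-P[3]))
    f=(P[2]+P[3])/2; lm=(L[0]+L[1])/2; print("front mid",f,"lipmid",lm,"dist",np.linalg.norm(f-lm), "roof ctr",P.mean(0))
```

```text
cam [ 346.04802981   10.54302926 1083.78558179]
o [[877.0, 304.0], [878.0, 157.0], [612.0, 298.0], [612.0, 154.0]] lip [[566.3, 290.6], [567.3, 159.3]]
yaw sides 1.2267931384509552 0.62800561596227 back 0.4779634254495022 front -0.056439470617377197 lip 0.406217506899921 depth 264.5161622201199 265.8427426440041
front mid [612.29494343 226.0317044 ] lipmid [566.80046494 224.94160488] dist 45.50753662987919 roof ctr [744.8655194  228.17596884]
g [[910.0, 72.0], [909.0, -74.0], [647.0, 73.0], [648.0, -71.0]] lip [[514.9, 66.3], [515.9, -62.0]]
yaw sides -0.20862184909843345 -0.6576747592611635 back -0.4079404569823737 front 0.40871091758120315 lip 0.4268657270613403 depth 262.85691076780114 260.8108009570464
front mid [647.87924521   1.24332741] lipmid [515.40485231   2.11121486] dist 132.47723578473452 roof ctr [7.78791442e+02 2.55634737e-01]
b [[871.0, -150.0], [880.0, -296.0], [607.0, -160.0], [619.0, -309.0]] lip [[564.4, -172.4], [570.7, -304.0]]
yaw sides 2.1680503041527532 2.8125669515012626 back 3.3812422815475145 front 4.595487774102679 lip 2.7266835466481325 depth 264.75032410501296 261.53015009936075
front mid [ 612.56333778 -234.59342909] lipmid [ 567.55934259 -238.21221687] dist 45.14925479415432 roof ctr [ 744.00731721 -228.88126869]
```

drive_tool --commands '[{"dx":20,"dy":20,"dz":0,"yaw":-4},{"dx":20,"dy":32,"dz":0,"yaw":-4},{"dx":20,"dy":35,"dz":0,"yaw":-4},{"dx":20,"dy":35,"dz":0,"yaw":-4},{"dx":20,"dy":35,"dz":0,"yaw":-3.4}]' --grip 0

```text
t: 0.97
eef_pos: [308.2, -430.8, 214.7]
tcp_rot: [3.141, -0.0, -0.004]
ft_force: [0.5, -0.9, 0.5]
opening: 0.703
```

drive_tool --commands '[{"dx":20,"dy":35,"dz":0},{"dx":20,"dy":35,"dz":0},{"dx":20,"dy":35,"dz":0},{"dx":20,"dy":35,"dz":0},{"dx":20,"dy":35,"dz":0}]'

```text
invalid input
```

drive_tool --commands '[{"dx":10,"dy":38,"dz":-10},{"dx":10,"dy":38,"dz":-10},{"dx":10,"dy":38,"dz":-10},{"dx":5,"dy":38,"dz":-10},{"dx":5,"dy":38,"dz":-10}]'

```text
invalid input
```

drive_tool --commands '[{"dx":20,"dy":35,"dz":0,"yaw":0},{"dx":20,"dy":35,"dz":0,"yaw":0},{"dx":20,"dy":35,"dz":0,"yaw":0},{"dx":20,"dy":35,"dz":0,"yaw":0},{"dx":20,"dy":35,"dz":0,"yaw":0}]'

```text
t: 1.38
eef_pos: [408.3, -255.7, 214.9]
tcp_rot: [3.141, -0.0, -0.0]
ft_force: [0.4, 0.0, 0.6]
opening: 0.356
```

drive_tool --commands '[{"dx":8,"dy":38,"dz":-10,"yaw":0},{"dx":8,"dy":38,"dz":-10,"yaw":0},{"dx":8,"dy":38,"dz":-10,"yaw":0},{"dx":8,"dy":38,"dz":-10,"yaw":0},{"dx":8,"dy":38,"dz":-10,"yaw":0}]'

```text
t: 1.8
eef_pos: [447.8, -65.7, 164.5]
tcp_rot: [3.141, -0.001, -0.0]
ft_force: [1.2, -0.5, 0.0]
opening: 0.027
```

drive_tool --commands '[{"dx":5,"dy":35,"dz":-15,"yaw":0},{"dx":5,"dy":20,"dz":-20,"yaw":0},{"dx":3,"dy":12,"dz":-20,"yaw":0},{"dx":0,"dy":0,"dz":-15,"yaw":0},{"dx":0,"dy":0,"dz":0,"yaw":0}]'

```text
t: 2.22
eef_pos: [459.8, 0.5, 92.6]
tcp_rot: [-3.141, 0.004, 0.002]
ft_force: [0.3, -0.3, -0.2]
opening: 0.005
```

Run:
```python
from h import *
for c in ["wrist","top"]:
    k=env.calibration(c)
    im=env.read_camera(c); cv2.imwrite(f"pics/{c}1.png",cv2.cvtColor(im,cv2.COLOR_RGB2BGR))
print(env.state()["eef_pos"])
```

```text
[460.75969243  -0.56392255  94.7776577 ]
```

View pics/wrist1.png

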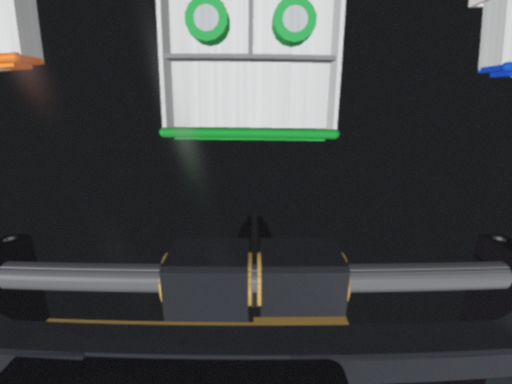

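View pics/top1.png

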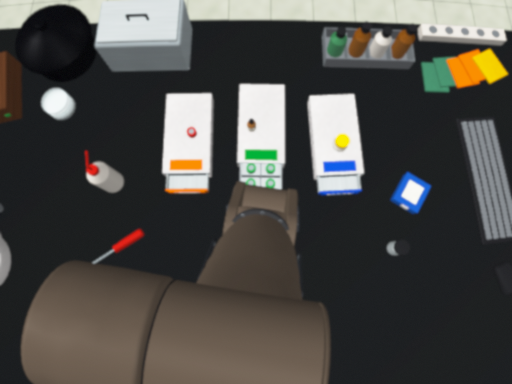

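The wrist view shows the green lip level at row ~133, columns 160–340, centred on the closed fingers (~255). I'll lower the fingers and push.

drive_tool --commands '[{"dx":0,"dy":2,"dz":-20,"yaw":0},{"dx":0,"dy":0,"dz":-25,"yaw":0},{"dx":0,"dy":0,"dz":-20,"yaw":0},{"dx":0,"dy":0,"dz":-10,"yaw":0},{"dx":0,"dy":0,"dz":0,"yaw":0}]'

```text
t: 2.73
eef_pos: [460.6, 0.9, 19.1]
tcp_rot: [-3.142, 0.001, -0.001]
ft_force: [-0.6, -0.7, -0.8]
opening: 0.005
```

drive_tool --commands '[{"dx":8,"dy":0,"dz":0,"yaw":0},{"dx":8,"dy":0,"dz":0,"yaw":0},{"dx":8,"dy":0,"dz":0,"yaw":0},{"dx":6,"dy":0,"dz":0,"yaw":0},{"dx":6,"dy":0,"dz":0,"yaw":0}]'

```text
t: 3.15
eef_pos: [497.9, 1.5, 20.3]
tcp_rot: [3.141, -0.001, 0.0]
ft_force: [-11.3, -1.6, 4.9]
opening: 0.006
```

drive_tool --commands '[{"dx":6,"dy":0,"dz":0,"yaw":0},{"dx":6,"dy":0,"dz":0,"yaw":0},{"dx":6,"dy":0,"dz":0,"yaw":0},{"dx":6,"dy":0,"dz":0,"yaw":0},{"dx":6,"dy":0,"dz":0,"yaw":0}]'

```text
t: 3.57
eef_pos: [527.1, 1.5, 19.6]
tcp_rot: [3.142, 0.0, 0.0]
ft_force: [-2.5, -0.9, 2.2]
opening: 0.002
```

drive_tool --commands '[{"dx":7,"dy":0,"dz":0,"yaw":0},{"dx":7,"dy":0,"dz":0,"yaw":0},{"dx":7,"dy":0,"dz":0,"yaw":0},{"dx":7,"dy":0,"dz":0,"yaw":0},{"dx":7,"dy":0,"dz":0,"yaw":0}]'

```text
t: 3.98
eef_pos: [562.4, 1.4, 19.6]
tcp_rot: [3.141, 0.0, 0.0]
ft_force: [-2.8, -2.8, 1.2]
opening: 0.004
```

drive_tool --commands '[{"dx":4,"dy":0,"dz":0,"yaw":0},{"dx":3,"dy":0,"dz":0,"yaw":0},{"dx":2,"dy":0,"dz":0,"yaw":0},{"dx":2,"dy":0,"dz":0,"yaw":0},{"dx":2,"dy":0,"dz":0,"yaw":0}]'

```text
t: 4.4
eef_pos: [574.7, 1.6, 19.6]
tcp_rot: [3.142, 0.0, 0.0]
ft_force: [-2.3, -1.2, -0.7]
opening: 0.006
```

drive_tool --commands '[{"dx":1.5,"dy":0,"dz":0,"yaw":0},{"dx":1.5,"dy":0,"dz":0,"yaw":0},{"dx":1,"dy":0,"dz":0,"yaw":0},{"dx":1,"dy":0,"dz":0,"yaw":0},{"dx":1,"dy":0,"dz":0,"yaw":0}]'

```text
t: 4.82
eef_pos: [580.7, 1.5, 19.6]
tcp_rot: [3.142, 0.0, 0.0]
ft_force: [-2.3, -2.4, -0.3]
opening: 0.007
```

drive_tool --commands '[{"dx":1,"dy":0,"dz":0,"yaw":0},{"dx":1,"dy":0,"dz":0,"yaw":0},{"dx":1,"dy":0,"dz":0,"yaw":0},{"dx":1,"dy":0,"dz":0,"yaw":0},{"dx":1,"dy":0,"dz":0,"yaw":0}]'

```text
t: 5.23
eef_pos: [583.3, 1.6, 19.6]
tcp_rot: [-3.141, 0.006, 0.0]
ft_force: [-17.9, -2.9, 11.0]
opening: 0.002
```

drive_tool --commands '[{"dx":0.5,"dy":0,"dz":0,"yaw":0},{"dx":0,"dy":0,"dz":0,"yaw":0}]'

```text
t: 5.4
eef_pos: [583.3, 1.6, 19.6]
tcp_rot: [-3.141, 0.007, 0.0]
ft_force: [-16.2, -3.3, 8.6]
opening: 0.003
```

drive_tool --commands '[{"dx":-8,"dy":0,"dz":0,"yaw":0},{"dx":-15,"dy":0,"dz":0,"yaw":0},{"dx":-20,"dy":0,"dz":0,"yaw":0},{"dx":-15,"dy":0,"dz":20,"yaw":0},{"dx":0,"dy":0,"dz":30,"yaw":0}]'

```text
t: 5.82
eef_pos: [525.0, 1.9, 68.3]
tcp_rot: [-3.141, 0.005, 0.0]
ft_force: [0.9, 0.6, -0.8]
opening: 0.008
```

drive_tool --commands '[{"dx":0,"dy":20,"dz":30,"yaw":0},{"dx":0,"dy":35,"dz":20,"yaw":0},{"dx":0,"dy":38,"dz":10,"yaw":0},{"dx":0,"dy":38,"dz":0,"yaw":0},{"dx":0,"dy":38,"dz":0,"yaw":0}]'

```text
t: 6.23
eef_pos: [529.0, 172.5, 131.2]
tcp_rot: [-3.141, -0.004, -0.0]
ft_force: [-0.0, 0.0, -0.1]
opening: 0.003
```

drive_tool --commands '[{"dx":5,"dy":30,"dz":0,"yaw":0.5},{"dx":5,"dy":18,"dz":0,"yaw":0},{"dx":0,"dy":6,"dz":0,"yaw":0},{"dx":0,"dy":0,"dz":0,"yaw":0},{"dx":0,"dy":0,"dz":0,"yaw":0}]'

```text
t: 6.65
eef_pos: [538.1, 224.1, 129.6]
tcp_rot: [3.142, -0.0, 0.009]
ft_force: [-0.3, -0.2, -0.8]
opening: 0.004
```

Run:
```python
from h import *
import pickle
print(env.state()["eef_pos"])
for c in ["wrist","scene"]:
    k=env.calibration(c); pickle.dump(k,open(f"{c}2.pkl","wb"))
    im=env.read_camera(c); cv2.imwrite(f"pics/{c}2.png",cv2.cvtColor(im,cv2.COLOR_RGB2BGR))
```

```text
[538.12272699 224.08621888 129.64487833]
```

View pics/wrist2.png

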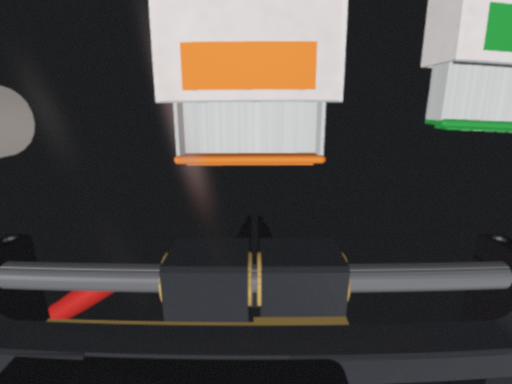

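View pics/scene2.png

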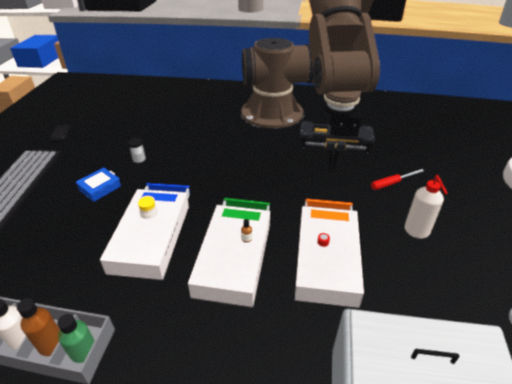

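Run:
```python
from h import *
import pickle
k=pickle.load(open("wrist2.pkl","rb"))
print(np.round(ray("w",[(177,159),(323,159.5),(177,155),(323,155)],41,k),1))
print(np.round(ray("w",[(155,100),(342,100)],58,k),1))
im=cv2.imread("pics/wrist2.png");cv2.imwrite("pics/w2c.png",cv2.resize(im[80:180,130:370],None,fx=3,fy=3))
```

```text
[[567.4 289.7  41. ]
 [568.  165.4  41. ]
 [570.8 289.5  41. ]
 [571.9 165.6  41. ]]
[[615.7 300.   58. ]
 [616.9 157.5  58. ]]
```

View pics/w2c.png

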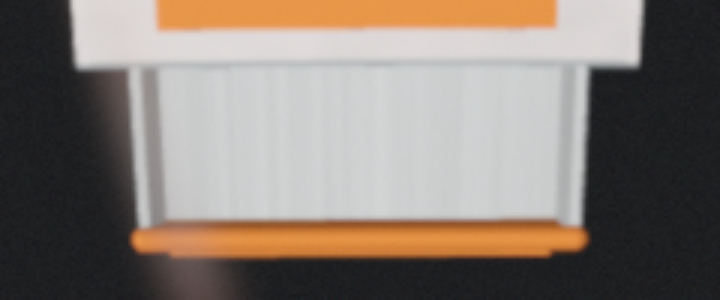

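Green is home (583 mm stop, stands like the others). The orange bead is at x≈568, columns 177–323, row ~159; the roof front is at x≈616. So the well centre is about (594.5, 227.5).

drive_tool --commands '[{"dx":20,"dy":2,"dz":0,"yaw":0},{"dx":20,"dy":1.5,"dz":0,"yaw":0},{"dx":12,"dy":0,"dz":0,"yaw":0},{"dx":4,"dy":0,"dz":0,"yaw":0},{"dx":0,"dy":0,"dz":-10,"yaw":0}]'

```text
t: 7.17
eef_pos: [595.5, 227.1, 120.7]
tcp_rot: [-3.141, -0.003, 0.007]
ft_force: [0.0, -0.2, 0.5]
opening: 0.006
```

drive_tool --commands '[{"dx":0,"dy":0,"dz":-15,"yaw":0},{"dx":0,"dy":0,"dz":-20,"yaw":0},{"dx":0,"dy":0,"dz":-15,"yaw":0},{"dx":0,"dy":0,"dz":0,"yaw":0},{"dx":0,"dy":0,"dz":0,"yaw":0}]'

```text
t: 7.58
eef_pos: [593.3, 227.5, 68.9]
tcp_rot: [3.141, 0.002, 0.009]
ft_force: [-0.4, -0.4, 0.4]
opening: 0.008
```

Run:
```python
from h import *
print(env.state()["eef_pos"])
for c in ["wrist"]:
    im=env.read_camera(c); cv2.imwrite(f"pics/{c}3.png",cv2.cvtColor(im,cv2.COLOR_RGB2BGR))
```

```text
[593.25699064 227.51358561  68.94164921]
```

View pics/wrist3.png

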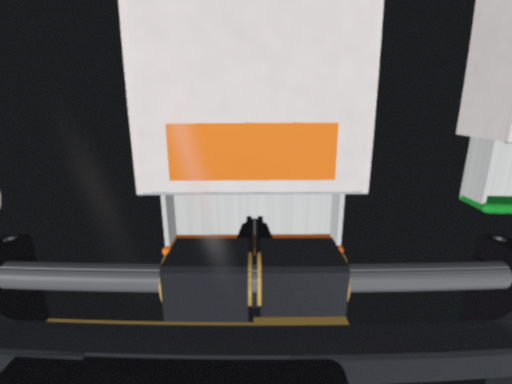

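The fingertips (255, 220) are over the well, between the roof edge (row 192) and the lip (row 238). I'll descend and pull gently.

drive_tool --commands '[{"dx":0,"dy":0,"dz":-10,"yaw":0},{"dx":0,"dy":0,"dz":-15,"yaw":0},{"dx":0,"dy":0,"dz":-13,"yaw":0},{"dx":0,"dy":0,"dz":-8,"yaw":0},{"dx":0,"dy":0,"dz":0,"yaw":0}]'

```text
t: 8.05
eef_pos: [593.4, 227.8, 21.9]
tcp_rot: [3.141, 0.002, 0.009]
ft_force: [0.3, -0.6, -0.3]
opening: 0.006
```

drive_tool --commands '[{"dx":-2,"dy":0,"dz":0,"yaw":0},{"dx":-3,"dy":0,"dz":0,"yaw":0},{"dx":-3,"dy":0,"dz":0,"yaw":0},{"dx":-2,"dy":0,"dz":0,"yaw":0},{"dx":-2,"dy":0,"dz":0,"yaw":0}]'

```text
t: 8.47
eef_pos: [582.4, 228.1, 24.2]
tcp_rot: [-3.141, -0.001, 0.009]
ft_force: [2.6, -0.9, -0.2]
opening: 0.007
```

drive_tool --commands '[{"dx":-2,"dy":0,"dz":0,"yaw":0},{"dx":-2,"dy":0,"dz":0,"yaw":0},{"dx":-2,"dy":0,"dz":0,"yaw":0},{"dx":-3,"dy":0,"dz":0,"yaw":0},{"dx":-3,"dy":0,"dz":0,"yaw":0}]'

```text
t: 8.88
eef_pos: [570.2, 228.0, 23.8]
tcp_rot: [-3.142, -0.001, 0.009]
ft_force: [2.7, -0.2, 1.7]
opening: 0.003
```

drive_tool --commands '[{"dx":-4,"dy":0,"dz":0,"yaw":0},{"dx":-5,"dy":0,"dz":0,"yaw":0},{"dx":-6,"dy":-0.2,"dz":0,"yaw":0},{"dx":-6,"dy":0,"dz":0,"yaw":0},{"dx":-6,"dy":-0.2,"dz":0,"yaw":0}]'

```text
t: 9.3
eef_pos: [542.6, 227.7, 23.7]
tcp_rot: [3.142, -0.0, 0.009]
ft_force: [2.0, 1.0, 2.5]
opening: 0.004
```

drive_tool --commands '[{"dx":-6,"dy":0,"dz":0,"yaw":0},{"dx":-6,"dy":0,"dz":0,"yaw":0},{"dx":-6,"dy":-0.2,"dz":0,"yaw":0},{"dx":-6,"dy":0,"dz":0,"yaw":0},{"dx":-6,"dy":-0.2,"dz":0,"yaw":0}]'

```text
t: 9.72
eef_pos: [512.6, 227.3, 23.7]
tcp_rot: [3.142, -0.0, 0.009]
ft_force: [2.8, 1.0, 1.6]
opening: 0.001
```

drive_tool --commands '[{"dx":-6,"dy":0,"dz":0,"yaw":0},{"dx":-6,"dy":0,"dz":0,"yaw":0},{"dx":-6,"dy":-0.2,"dz":0,"yaw":0},{"dx":-5,"dy":0,"dz":0,"yaw":0},{"dx":-4,"dy":-0.2,"dz":0,"yaw":0}]'

```text
t: 10.13
eef_pos: [485.6, 226.9, 23.6]
tcp_rot: [3.141, 0.0, 0.009]
ft_force: [3.0, 1.9, 1.8]
opening: 0.008
```

drive_tool --commands '[{"dx":-4,"dy":0,"dz":0,"yaw":0},{"dx":-4,"dy":0,"dz":0,"yaw":0},{"dx":-3,"dy":-0.2,"dz":0,"yaw":0},{"dx":-2,"dy":0,"dz":0,"yaw":0},{"dx":-2,"dy":0,"dz":0,"yaw":0}]'

```text
t: 10.55
eef_pos: [471.0, 226.6, 23.6]
tcp_rot: [3.141, 0.0, 0.009]
ft_force: [2.4, 1.0, 1.3]
opening: 0.007
```

drive_tool --commands '[{"dx":-1.5,"dy":0,"dz":0,"yaw":0},{"dx":-1.5,"dy":0,"dz":0,"yaw":0},{"dx":-1,"dy":0,"dz":0,"yaw":0},{"dx":-1,"dy":0,"dz":0,"yaw":0},{"dx":-1,"dy":0,"dz":0,"yaw":0}]'

```text
t: 10.97
eef_pos: [465.2, 226.6, 23.6]
tcp_rot: [3.141, 0.0, 0.009]
ft_force: [2.4, -0.6, 0.6]
opening: 0.007
```

drive_tool --commands '[{"dx":-1,"dy":0,"dz":0,"yaw":0},{"dx":-1,"dy":0,"dz":0,"yaw":0},{"dx":-1,"dy":0,"dz":0,"yaw":0}]'

```text
t: 11.22
eef_pos: [462.8, 226.6, 23.7]
tcp_rot: [-3.141, -0.001, 0.009]
ft_force: [8.0, -3.0, -2.4]
opening: 0.004
```

drive_tool --commands '[{"dx":-0.5,"dy":0,"dz":0,"yaw":0},{"dx":-0.5,"dy":0,"dz":0,"yaw":0},{"dx":-0.5,"dy":0,"dz":0,"yaw":0},{"dx":0,"dy":0,"dz":0,"yaw":0}]'

```text
t: 11.55
eef_pos: [462.7, 226.7, 23.8]
tcp_rot: [-3.141, -0.004, 0.009]
ft_force: [11.3, -4.3, -2.2]
opening: 0.005
```

At the stop. I'll release and rise.

drive_tool --commands '[{"dx":5,"dy":0,"dz":0,"yaw":0},{"dx":6,"dy":0,"dz":0,"yaw":0},{"dx":2,"dy":0,"dz":0,"yaw":0},{"dx":0,"dy":0,"dz":8,"yaw":0},{"dx":0,"dy":0,"dz":12,"yaw":0}]'

```text
t: 11.97
eef_pos: [472.9, 226.3, 43.3]
tcp_rot: [3.141, 0.003, 0.009]
ft_force: [-0.2, -1.2, 0.6]
opening: 0.004
```

drive_tool --commands '[{"dx":0,"dy":0,"dz":20,"yaw":0},{"dx":0,"dy":0,"dz":25,"yaw":0},{"dx":0,"dy":0,"dz":30,"yaw":0},{"dx":0,"dy":0,"dz":35,"yaw":0},{"dx":0,"dy":0,"dz":20,"yaw":0}]'

```text
t: 12.38
eef_pos: [473.8, 226.8, 177.3]
tcp_rot: [-3.141, -0.002, 0.009]
ft_force: [1.1, 0.3, -0.4]
opening: 0.007
```

drive_tool --commands '[{"dx":0,"dy":-30,"dz":5,"yaw":0},{"dx":0,"dy":-38,"dz":5,"yaw":0},{"dx":0,"dy":-38,"dz":0,"yaw":0},{"dx":0,"dy":-38,"dz":0,"yaw":0},{"dx":0,"dy":-38,"dz":0,"yaw":0}]'

```text
t: 12.8
eef_pos: [472.8, 43.2, 184.3]
tcp_rot: [3.142, 0.0, 0.01]
ft_force: [1.1, -0.1, -0.3]
opening: 0.001
```

Run:
```python
from h import *
print(env.state()["eef_pos"])
out=[]
for c in ["top","scene"]:
    im=env.read_camera(c); out.append(cv2.cvtColor(im,cv2.COLOR_RGB2BGR))
a=cv2.resize(out[0][70:250,140:380],None,fx=3,fy=3); cv2.imwrite("pics/top4.png",a)
cv2.imwrite("pics/scene4.png",cv2.resize(out[1][90:310,80:460],None,fx=2,fy=2))
```

```text
[472.83860583  43.24099249 184.31288836]
```

View pics/top4.png

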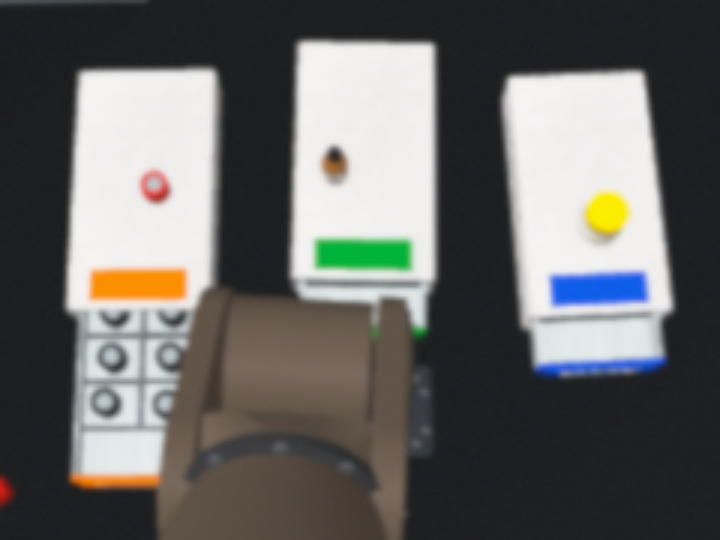

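View pics/scene4.png

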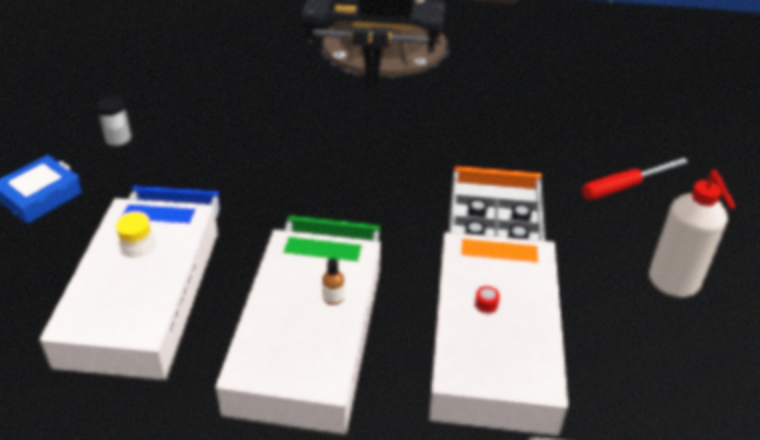

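drive_tool --commands '[{"dx":0,"dy":-38,"dz":0,"yaw":0},{"dx":0,"dy":-38,"dz":0,"yaw":0},{"dx":0,"dy":-38,"dz":0,"yaw":0},{"dx":0,"dy":-38,"dz":0,"yaw":0},{"dx":0,"dy":-20,"dz":0,"yaw":0}]'

```text
t: 13.32
eef_pos: [473.4, -129.8, 184.1]
tcp_rot: [3.141, -0.0, 0.008]
ft_force: [0.2, 0.6, 0.5]
opening: 0.005
```

Run:
```python
from h import *
im=cv2.cvtColor(env.read_camera("top"),cv2.COLOR_RGB2BGR)
cv2.imwrite("pics/top5.png",cv2.resize(im[75:235,150:375],None,fx=3.5,fy=3.5,interpolation=cv2.INTER_CUBIC))
hsv=cv2.cvtColor(im,cv2.COLOR_BGR2HSV)
for n,(lo,hi),(u0,u1) in [("o",(5,18),(150,220)),("g",(50,75),(228,295)),("b",(108,125),(300,370))]:
    m=((hsv[...,0]>=lo)&(hsv[...,0]<=hi)&(hsv[...,1]>150)&(hsv[...,2]>60)).astype(np.uint8); m[:, :u0]=0;m[:,u1:]=0;m[:80]=0;m[245:]=0
    N,l,s,ce=cv2.connectedComponentsWithStats(m)
    for i in range(1,N):
        if s[i,4]>20: print(n,s[i].tolist(),np.round(ray("top",ce[i],43),1))
```

```text
o [171, 160, 31, 9, 270] [[646.5 230.   43. ]]
o [163, 229, 45, 4, 165] [[443.5 224.6  43. ]]
g [246, 151, 30, 8, 240] [[678.2   1.7  43. ]]
g [238, 179, 44, 5, 98] [[595.9   3.7  43. ]]
b [325, 161, 30, 10, 196] [[ 646.5 -248.8   43. ]]
```

View pics/top5.png

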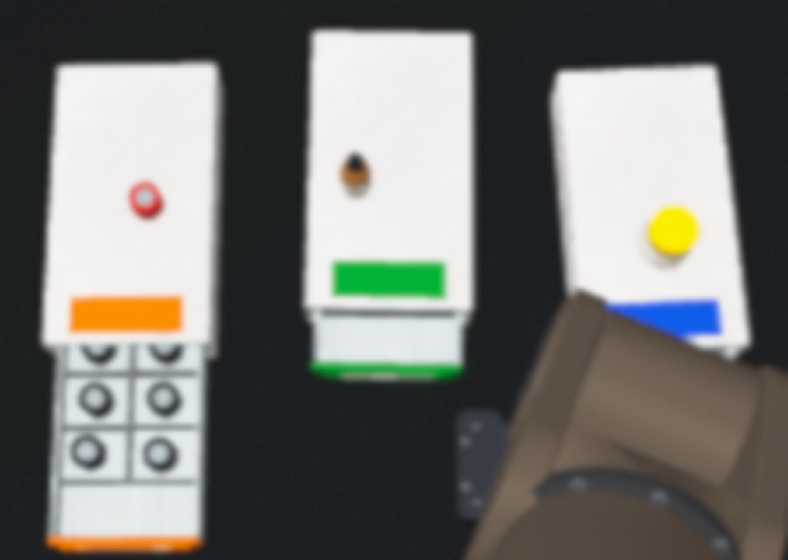

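```bash
python3 -c "
from cell import env
print(env.job_done())"
```

```text
the job is handed in; nothing more can be done
None
```

I pushed the green tray fully home, then drew the orange tray out to its stop. For the orange tray I put the closed fingertips into the well and hooked them behind the lip, so nothing was pinched. The job was handed in about 13.4 s into the 43 s limit.

My last checks all agreed:
- **Green tray:** it stopped moving at the home end under about 17 N of push. In the top view its lip stands 82 mm ahead of its roof card, against 83 mm for the orange tray when it was shut.
- **Orange tray:** the lip moved 119.9 mm in the top view. At the end the tray no longer moved as the pull rose from 8 to 11 N.
- **Pucks:** both front-row pucks stand upright in their compartments.
- **Everything else:** the items on the three roofs are where they were. The blue lip was partly hidden by the arm in the last picture. The picture just before it, also taken after all pushing and pulling was done, shows the blue tray shut. I checked the loose items on the bench only by eye, and they look unmoved.
- **Robot:** it was clear of everything, with contact force near zero, when I handed in.

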